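Free the vial rack from a left-hand clamp

TASK

Free the vial rack in the sampler bay: its clamp knob has a left-hand thread, so unscrew it by turning it clockwise (seen from above) until the white line on the knob meets the red index line on the clamp head, letting the knob rise as it unscrews and never pulling or pushing hard along its axis. Then draw the rack out by its metal post, flat along the guide rails, until its rear end is past the red marks on the rails but still between the rails, and let go. Do not yank the rack against the hook or disturb the things standing around.

Things in the scene. Friction and masses are not known exactly. Their poses are not given: they have to be found in the camera images.
- bay: Fixed grey base plate, 130 x 400 x 10 mm. Origin on the underside; z up; spans x -65..65, y -270..130 mm. Two guide rails run along y at x +-41.5 mm (8 mm wide, tops at z 24, y -270..60, 75 mm between them). The rack slides out towards -y. Red marks cross the rails at y -30 mm. The clamp's vertical spindle stands at x 0, y 85 mm.
- clamp: White clamp: round head 80 mm across, 12 mm thick, carrying the knob; rises on the spindle as the knob unscrews, does not turn. Origin on the spindle axis at the head's underside, 47 mm above the table when tight; axes as the bay's. An arm towards -y ends in a dark hook 62 mm from the axis: tight, it reaches below the top of the rack's yellow rib and blocks it; with the knob at its mark it is well clear above it.
- knob (a joint): Turn of the knob, rad, growing clockwise seen from above, which unscrews it: 0 tight, 2.6 white line exactly at the index line, 3.2 jammed. Starts at 0.15 to 0.6. Takes about 0.3 N m; stays where left; pulling or pushing does not turn it. A very steep quick-release thread: knob and clamp climb steadily as it turns, so the hand must feel the load and give way to it.
- seat (a joint): Axial float of the spindle with clamp and knob on its stiff spring seat, m: 0 unloaded, + pulled up, - pushed down, 12 N a millimetre. More than 1.25 mm (15 N) either way damages the thread.
- knob_grip (a point): Point on the knob's axis at the height to grip, 14 mm below its top. The knob is a black upright bar 52 mm long, 14 mm thick and 40 mm high on a metal disc 56 mm across whose top is 26 mm below this point. The bar lies along the line from the axis to knob_mark (not along this point's axes).
- knob_mark (a point): Point on the white line on the knob's top near one end of the bar, 24 mm from the axis. When unscrewed it lies in the direction of the index.
- index (a point): Point on the red index line on the clamp head's top face, 34.5 mm from the axis towards the bay's +x.
- rack: Loose black vial rack, about 0.3 kg. Origin under the centre of its vial block (70 x 90 x 30 mm, caps to 46 mm high); axes as the bay's. A 12 mm thick foot runs from y -140 to y +75 mm (rear end). Starts at about y -30 mm in the bay, on the plate, with 2.5 mm play to each rail. A yellow rib (y 63..71, top at z 30 mm) stands behind the hook, 4 to 8 mm from it.
- pull_post (a point): Point on the axis of the rack's upright metal post at the height to grip: post 16 mm diameter, this point 43 mm above the rack's underside and 12 mm below the post's top. It stands at x 0, y -95 mm on the rack, 42 mm clear of the vial block.
- reagent: Bystander: amber bottle, 56 mm diameter, 110 mm tall, standing beside the bay; origin at its underside.
- big_vial: Bystander: clear vial with a red cap, 24 mm diameter, 67 mm tall, standing beside the bay; origin at its underside.
- spare_block: Bystander: empty grey vial block, 72 x 94 x 28 mm, lying on the robot's side of the bay; origin at its underside.
Not all that is in view belongs to the job. What is meant by the rack is not green, and is the larger of those in its own colour.

How it is judged:
By the outcome, as a careful person would: the job done as asked, in the order asked, and still so for the second after the job is handed in, with the robot touching nothing.
It also fails if it takes over 72 s, if anything falls off the work surface, if the arm or the gripper's body presses on something with over 40 N, if the wrist force passes 120 N, or if a joint passes its speed limit or range.

ROBOT

A 6-joint arm with a two-finger parallel gripper is mounted at the origin on the work surface. World frame = base frame: x ahead of the robot, y to its left, z up, the work surface at z = 0. Lengths are in m, angles in degrees, forces in N, time in s.
With the tool pointing down it reaches from about 0.375 to 0.9 m from the base axis. Payload 3.1 kg.
Tool frame: the origin (TCP) lies midway between the tips of the shut fingers; the grasp point (between the pads) lies grip_point_offset behind it (grip_point_offset is the distance from the TCP to the grasp point, in m); z points along the fingers, y is the direction in which the jaws open and shut (so a half turn about z gives the same grasp; the last joint's range is limited). The gripper opens to 85 mm and grips with 20 to 120 N. Pads are 22 mm wide; open, the fingers measure 114 mm over their backs; the gripper's body (76 mm by 85 mm) begins 54 mm behind the grasp point. The pads swing forward as they close: fully open they stand 13 mm farther back than shut.
Start: joints at [56.637, 30.224, 82.088, -0, 67.689, -10.227], TCP at [0.246, 0.575, 0.231] pointing down, gripper open.
Joint ranges: [-176.69, 176.69], [-43.24, 126.21], [12.49, 139.97], [-82, 262], [0, 151.66], [-163.58, 163.58]. Speed limits (degrees/s): [159.86, 159.86, 180, 180, 180, 180].

INTERFACE

Orientations are given as a 3x3 rotation matrix whose columns are the frame's x, y, z axes.
In Python, from plant import goto, move_straight, move_j, move_gripper, wait, solve_ik, observe, get_image, calibration, Unreachable, hand_in, grip_point_offset gives the robot as it stands. The module is installed in compiled form; this text tells all that it offers. Calls block until the motion is done:
- goto(position, orientation): joint-space move of the TCP to a pose.
- move_straight(position, vel=0.15, ori=None, max_force=None): straight line of the TCP; ori=None keeps the orientation; vel is the mean speed in m/s. With max_force (N) it stops when the force on the tool has changed by that much, and returns True; else False.
- move_j(angles): joint-space move.
- move_gripper(opening): finger opening in m; the grip force is fixed at half the most; returns when the fingers have stopped.
- wait(seconds).
- solve_ik(position, orientation): joint angles nearest the present ones, or None.
- observe(): the state.
- get_image(name): name is "side" or "top"; returns the picture (420x560x3 uint8, red, green, blue); there is no depth.
- calibration(name): a dict with "K" (3x3 intrinsics, pixels), "R" (3x3) and "t" (3): a world point X has camera coordinates R X + t. Camera axes: x right, y down, z forward; pixel columns grow to the right and rows downward; lengths in m; the calibration is good to about 2 mm. A picture is of the moment at which its call begins. calibration takes no time and is no camera call.
A pose or a line that the arm cannot do raises Unreachable and nothing moves.
- hand_in(): hands the job in, once; it reports no verdict.
The state is a dict: "time_s": time; "q": joint angles; "qvel": joint speeds; "effort": joint torques, N m; "position": TCP position; "eef_rot": TCP orientation; "ft_force": force on the tool from outside, world axes, zero at the start; "ft_torque": the same for the moment, N m; "gripper_width": finger opening in m.
Only numpy, scipy, OpenCV 4.12 (cv2) and the standard library are available. Lean on these libraries where they do the work, as an engineer would, in place of code of your own. Each camera call takes 0.05 s, during which the arm holds its last target. There are 200 camera calls.

## Working session

There is one attempt and no reset: what is moved stays moved. The work goes in short steps, each a Python script; the robot and the scene stay as the last script left them, time stands still between calls to the robot, and variables do not carry over. Pictures are saved under pics/ and viewed, about 8 in all and at most 12, crops included, and the job is handed in when it is done.

```bash
mkdir -p pics; ls; python3 - <<'E'
from plant import *
import cv2,numpy as np
for n in("side","top"):
    im=get_image(n); cv2.imwrite(f"pics/{n}0.png",im[:,:,::-1]); c=calibration(n)
    C=-np.array(c["R"]).T@np.array(c["t"]); print(n,np.round(c["K"],1).tolist(),np.round(c["R"],3).tolist(),C.round(3))
s=observe(); print(s["time_s"],s["position"],s["eef_rot"],s["gripper_width"],grip_point_offset,s["ft_force"])
E
```

```text
pics
side [[518.5, 0.0, 271.5], [0.0, 518.5, 205.5], [0.0, 0.0, 1.0]] [[0.698, -0.716, -0.002], [-0.402, -0.389, -0.829], [0.593, 0.58, -0.559]] [ 0.007 -0.546  0.642]
top [[393.6, 0.0, 277.3], [0.0, 393.6, 209.3], [0.0, 0.0, 1.0]] [[0.015, -0.999, 0.039], [-0.994, -0.019, -0.111], [0.112, -0.037, -0.993]] [0.489 0.025 0.798]
0.1 [0.24517336 0.57418866 0.23041352] [[-9.19560793e-01  3.92946185e-01 -1.11522501e-03]
 [ 3.92947595e-01  9.19559347e-01 -1.67196205e-03]
 [ 3.68524468e-04 -1.97569573e-03 -9.99997980e-01]] 0.08557701948085367 0.0187 [-0.13045956 -0.14306652  1.17561162]
```

View pics/side0.png

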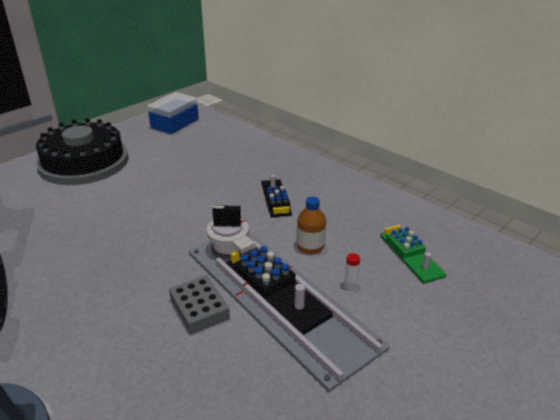

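View pics/top0.png

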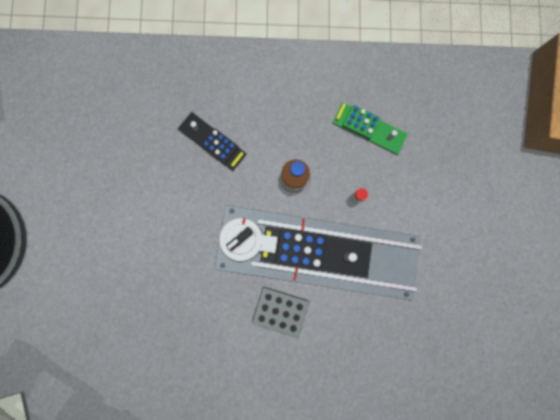

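Candidates for the rack: black in the bay (top 315,250), small black one (212,140) and green one (370,128). I choose the black one in the bay, which is the larger black one. Close crop to check it, along with the knob line.

```bash
python3 - <<'E'
import cv2,numpy as np
t=cv2.imread("pics/top0.png");s=cv2.imread("pics/side0.png")
a=cv2.resize(t[200:300,205:425],None,fx=3.6,fy=3.6,interpolation=cv2.INTER_CUBIC)[:, :800]
b=cv2.resize(s[195:275,180:320],None,fx=3,fy=3,interpolation=cv2.INTER_CUBIC)
b=cv2.copyMakeBorder(b,0,0,0,a.shape[1]-b.shape[1],cv2.BORDER_CONSTANT)
o=np.vstack([a,b]);print(o.shape);cv2.imwrite("pics/crop0.png",o)
E
```

```text
(600, 792, 3)
```

View pics/crop0.png

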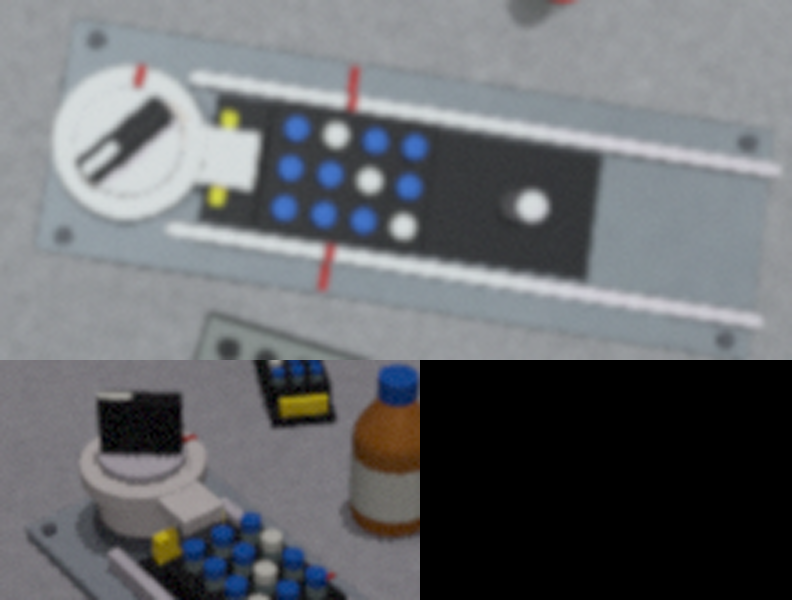

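```bash
cat > h.py <<'E'
import numpy as np,cv2
from plant import *
CAL={n:{k:np.array(v) for k,v in calibration(n).items()} for n in("side","top")}
def ray(n,p):
    c=CAL[n]; d=c["R"].T@np.linalg.solve(c["K"],[p[0],p[1],1]); return -c["R"].T@c["t"],d/np.linalg.norm(d)
def plane(n,p,z):
    o,d=ray(n,p); return o+d*(z-o[2])/d[2]
def tri(ps,pt):
    (a,u),(b,v)=ray("side",ps),ray("top",pt)
    k=np.linalg.lstsq(np.c_[u,-v],b-a,rcond=None)[0]; p,q=a+u*k[0],b+v*k[1]
    return (p+q)/2,np.linalg.norm(p-q)*1e3
def proj(n,X):
    c=CAL[n]; p=c["K"]@(c["R"]@np.asarray(X)+c["t"]); return p[:2]/p[2]
def blob(m,near,r):
    "centroid, area, mask of component closest to near, within r"
    n,l,s,c=cv2.connectedComponentsWithStats(m.astype(np.uint8))
    i=min((i for i in range(1,n) if s[i,4]>5),key=lambda i:np.hypot(*(c[i]-near)))
    return c[i],s[i],l==i
E
python3 - <<'E'
from h import *
np.set_printoptions(precision=4,suppress=True)
t=cv2.imread("pics/top0.png");s=cv2.imread("pics/side0.png")
sc=np.array([[96,40],[747,143],[63,236],[724,341]])/3.6+[205,200]
S=[plane("top",p,.010) for p in sc]; S=np.array(S)
ctr=S.mean(0); yv=(S[0]+S[2]-S[1]-S[3]); yv/=np.linalg.norm(yv); xv=S[0]+S[1]-S[2]-S[3]; xv/=np.linalg.norm(xv)
print("ctr",ctr,"y",yv,"x",xv,"dims",np.linalg.norm(S[0]-S[1]),np.linalg.norm(S[0]-S[2]))
print("yaw",np.degrees(np.arctan2(-yv[0],yv[1])),np.degrees(np.arctan2(xv[1],xv[0])))
print("spindle",ctr+.155*yv)
def sat(i): return i.max(2).astype(int)-i.min(2)
for nm,im in(("top",t),("side",s)):
    g=im.min(2); 
    for lab,near in (("line",(231,244) if nm=="top" else (217,207)),("post",(352,257) if nm=="top" else (299.5,287))):
        x,y=map(int,near); w=16
        print(nm,lab); print(g[y-w//2-3:y+w//2+3, x-w//2:x+w//2] if not(nm=="side" and lab=="post") else g[y-6:y+26,x-9:x+9])
E
```

```text
ctr [ 0.4924 -0.0883  0.01  ] y [0.1408 0.99   0.    ] x [ 0.9903 -0.1391  0.    ] dims 0.3703132478614528 0.10947471767487127
yaw -8.092729194624159 -7.998471536263335
spindle [0.5142 0.0652 0.01  ]
top line
[[215 212 212 211 212 213 214 212 213 214 213 213 212 208 196 172]
 [213 212 213 208 213 214 214 213 214 214 213 213 209 197 171 136]
 [214 212 210 211 211 213 213 213 212 213 209 206 194 169 136  94]
 [214 212 209 209 214 213 213 213 213 209 201 187 163 127  94  73]
 [213 209 208 208 211 213 213 211 209 197 177 149 120  91  71  64]
 [212 207 205 209 213 212 211 209 194 173 138 114 103  97  81  66]
 [214 209 207 210 212 211 208 199 173 139 117 124 141 139 111  79]
 [214 211 209 211 212 206 192 170 137 118 133 162 182 177 141 101]
 [211 214 210 208 202 188 163 132 117 133 164 192 200 189 152 103]
 [213 212 208 195 176 151 125 119 138 167 192 205 195 170 129  87]
 [212 211 199 173 138 117 121 145 175 195 204 195 171 135  96  67]
 [211 208 188 146 119 127 156 179 196 202 194 170 135  97  70  70]
 [212 208 187 145 129 162 189 200 199 186 164 129  94  76  79 100]
 [212 209 194 163 15
[... 5263 characters left out ...]
 94  78  49  24  15  21]
 [ 19  14  16  25  50  77  88  94  96  96  96  94  91  79  46  26  27  24]
 [ 17  30   4  16  46  74  87  95  98  97  97  95  89  77  44  27  24  14]
 [ 20  20  16   8  41  69  88  96  96  92  96  94  92  72  39  19  19  10]
 [ 24  22   9   8  26  59  79  90  95  97  95  93  79  55  31  22  13  25]
 [ 26  18  19  16  14  32  64  82  87  86  84  82  61  41  11  21  21  19]
 [ 30  22  19  17   9  23  31  45  57  53  53  48  31   7  12  18  18  12]
 [ 14  20  18  16  24  12  13  15  26  24  25  27  13  19  21  21  22   9]
 [ 26  11   6  11  16  19  21  22  20  11  16  19  12  26  13  19  23  14]
 [ 19  16  12  18  21  20  21  14  28  20  20  25  19  13  16  20  20  23]]
```

```bash
python3 - <<'E'
from h import *
np.set_printoptions(precision=4,suppress=True)
t=cv2.imread("pics/top0.png");s=cv2.imread("pics/side0.png")
X=np.array([.9902,-.1400,0]);Y=np.array([.14,.9902,0]);O=np.array([.4924,-.0883,0])+.07*Y
loc=lambda p:np.array([(p-O)@X,(p-O)@Y,p[2]])*1e3
def rep(l,r): print(l,r[0],"gap",r[1],"bay",loc(r[0]))
L=tri((217.4,206.5),(232,243.5)); rep("line",L)
rep("barctr",tri((226.5,206.3),(240,238.6)))
rep("post",tri((299.7,286.6),(352.4,256.6)))
# bar in top view: dark+line mask minAreaRect
g=t.min(2); roi=np.zeros_like(g); cv2.circle(roi,(241,240),13,255,-1)
m=(g<130)&(roi>0); c,st,mm=blob(m,(242,236),0)
print("dark",c,cv2.minAreaRect(np.argwhere(mm)[:,::-1].astype(np.float32)))
# red items, top
hsv=cv2.cvtColor(t,cv2.COLOR_BGR2HSV); red=((hsv[...,0]<8)|(hsv[...,0]>172))&(hsv[...,1]>110)
for nm,near,z in(("idx",(244,221),.0615),("mark1",(303,225),.024),("mark2",(295,273),.024)):
    c,st,_=blob(red,near,9); print(nm,c,st[4],loc(plane("top",c,z)))
hs=cv2.cvtColor(s,cv2.COLOR_BGR2HSV); red=((hs[...,0]<8)|(hs[...,0]>172))&(hs[...,1]>90)
ci,_,_=blob(red,(242,221),9);print("side idx",ci); 
# white head circle
w=(g>190); w[:, 258:]=0; c,st,mm=blob(w,(235,238),0); p=cv2.convexHull(np.argwhere(mm)[:,::-1].astype(np.float32)); print("head",cv2.minEnclosingCircle(p),cv2.fitEllipse(p))
(hc,_,_)=cv2.fitEllipse(p); print(loc(plane("top",hc,.06)),plane("top",hc,.06))
E
```

```text
line [0.5046 0.0786 0.1055] gap 2.7287700968129927 bay [-11.2994  97.0109 105.4891]
barctr [0.5137 0.0644 0.1082] gap 1.5309884138328405 bay [ -0.2599  84.1704 108.1961]
post [ 0.4849 -0.1433  0.0629] gap 2.0777865679390226 bay [   0.3201 -125.5382   62.8999]
dark [241.408  237.4598] ((239.7294158935547, 238.51766967773438), (8.677218437194824, 25.597793579101562), 49.398704528808594)
idx [302.6 222.3] 10 [ 50.2331 -24.486   61.5   ]
mark1 [302.6 222.3] 10 [ 53.7565 -27.8737  24.    ]
mark2 [294.5455 276.1818] 11 [-52.7957 -27.8245  24.    ]
side idx [245.5714 283.2143]
head ((240.27664184570312, 238.78359985351562), 20.71049690246582) ((240.2910614013672, 238.88894653320312), (40.95541000366211, 41.3343391418457), 102.01862335205078)
[ 1.2977 86.052  60.    ] [0.5155 0.066  0.06  ]
```

The bay-rack choice is confirmed: black, the larger of the two, and under the hook. The spindle is at about (0.514, 0.065), the knob top at 0.106 and the line at about 135° in the bay frame. Next I grasp the knob.

```bash
cat >> h.py <<'E'
def ori(yaw):
    a=np.radians(yaw); x=np.array([np.cos(a),np.sin(a),0]); z=np.array([0,0,-1.]); return np.c_[x,np.cross(z,x),z]
def ft(n=3):
    f=[]
    for _ in range(n): s=observe(); f.append(np.r_[s["ft_force"],s["ft_torque"]]); wait(.01)
    return np.mean(f,0)
E
python3 - <<'E'
from h import *
np.set_printoptions(precision=3,suppress=True)
goto([.514,.065,.17],ori(127)); wait(.2)
f0=ft(5); s=observe(); print(s["time_s"],s["q"],s["position"],f0); np.save("f0.npy",f0)
print(move_straight([.514,.065,.075],vel=.08,max_force=8))
print("down",ft()-f0,observe()["position"])
move_gripper(.014); wait(.2); s=observe(); print(s["time_s"],s["gripper_width"],s["position"],ft()-f0)
t=[s["time_s"]];move_straight([.514,.065,.0755],vel=.02); t.append(observe()["time_s"]); print(np.diff(t),ft()-f0)
cv2.imwrite("pics/g1.png",np.hstack([get_image("side")[150:300,130:330],get_image("top")[165:315,140:340]])[:,:,::-1].repeat(2,0).repeat(2,1))
E
```

```text
2.425 [ -5.095  27.074 100.915   0.002  52.002 -42.163] [0.514 0.066 0.17 ] [-0.157  0.216  0.183 -0.    -0.02   0.002]
False
down [ 0.243 -0.679 -0.264  0.008  0.02  -0.044] [0.514 0.065 0.076]
4.65 0.01437032213942864 [0.515 0.065 0.075] [ 1.436  3.546  1.171  0.57  -0.172  0.285]
[0.275] [ 2.726  4.197 -1.238  0.717 -0.418  0.27 ]
```

View pics/g1.png

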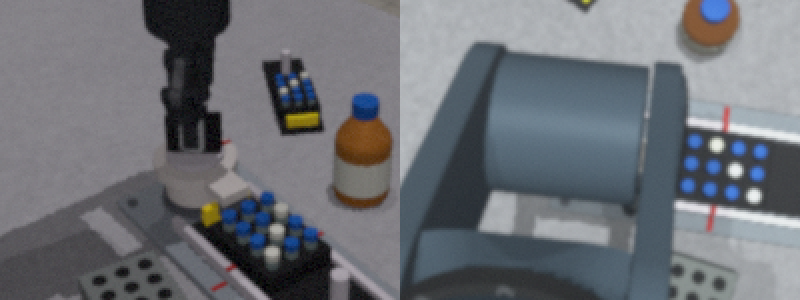

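```bash
cat > turn.py <<'E'
from h import *
import json,sys
np.set_printoptions(precision=2,suppress=True)
f0=np.load("f0.npy")
def turn(st,yaw_end,step,vel):
    p=np.array(st["p"]);yaw=st["yaw"];k=st["k"]
    while yaw>yaw_end+1e-6:
        d=min(step,yaw-yaw_end); yaw-=d; p[2]+=k*d
        move_straight(p,vel=vel,ori=ori(yaw)); f=ft(2)-f0
        for _ in range(4):
            corr=np.clip(f[2]*.13e-3,-.8e-3,.8e-3); p[2]+=corr; p[:2]+=np.clip(f[:2]*.03e-3,-.2e-3,.2e-3)
            k=np.clip(k+.3*corr/d,0,.3e-3)
            if abs(f[2])<3.5: break
            move_straight(p,vel=vel); f=ft(2)-f0
        s=observe(); print(f"{s['time_s']:.2f} yaw {yaw:.1f} z {p[2]*1e3:.2f} k {k*1e3:.3f}",p[:2]*1e3,f[:3],f[5],round(s["gripper_width"]*1e3,1))
        if abs(f[2])>8: print("ABORT");break
    st=dict(p=list(p),yaw=yaw,k=k); json.dump(st,open("st.json","w")); return st
E
python3 - <<'E'
from turn import *
turn(dict(p=[.514,.065,.0755],yaw=127,k=0.05e-3),119,2,.03)
E
```

```text
5.32 yaw 125.0 z 75.45 k 0.027 [514.11  65.13] [ 3.53  4.18 -1.19] 0.2530382546184194 14.4
5.58 yaw 123.0 z 75.58 k 0.039 [514.19  65.24] [2.77 3.74 0.64] 0.24800024585367467 14.5
5.85 yaw 121.0 z 75.92 k 0.079 [514.27  65.32] [2.53 2.76 2.02] 0.24947482697110765 14.6
6.12 yaw 119.0 z 76.24 k 0.102 [514.34  65.37] [2.45 1.73 1.21] 0.22505828598747904 14.5
```

```bash
python3 - <<'E'
from turn import *
st=json.load(open("st.json")); turn(st,-6,3,.03)
cv2.imwrite("pics/g2.png",get_image("side")[150:300,130:330][:,:,::-1].repeat(3,0).repeat(3,1))
E
```

```text
6.38 yaw 116.0 z 76.66 k 0.114 [514.41  65.4 ] [2.54 0.89 0.86] 0.22221765243287414 14.5
6.65 yaw 113.0 z 77.07 k 0.121 [514.5   65.42] [2.88 0.58 0.53] 0.18769630234278853 14.7
6.92 yaw 110.0 z 77.34 k 0.112 [514.57  65.42] [ 2.18  0.1  -0.66] 0.19524784763383435 14.6
7.18 yaw 107.0 z 77.65 k 0.109 [514.62  65.39] [ 1.77 -0.89 -0.2 ] 0.1652604119166431 14.6
7.45 yaw 104.0 z 77.92 k 0.103 [514.67  65.38] [ 1.67 -0.26 -0.46] 0.1976641874175832 14.7
7.72 yaw 101.0 z 78.29 k 0.109 [514.7   65.35] [ 1.02 -0.99  0.45] 0.22712774973648728 14.1
7.98 yaw 98.0 z 78.67 k 0.115 [514.7   65.31] [ 0.16 -1.64  0.41] 0.2243505308218128 14.4
8.25 yaw 95.0 z 79.13 k 0.126 [514.72  65.27] [ 0.62 -1.03  0.89] 0.217764257207701 14.7
8.52 yaw 92.0 z 79.55 k 0.130 [514.74  65.23] [ 0.71 -1.37  0.32] 0.1972998956037896 14.2
8.78 yaw 89.0 z 79.86 k 0.122 [514.72  65.2 ] [-0.88 -0.98 -0.63] 0.1747357127045737 14.4
9.05 yaw 86.0 z 80.05 k 0.104 [514.72  65.18] [ 0.2  -0.94 -1.38] 0.1437164564506648 14.2
9.32 yaw 83.0 z 80.38 k 0.106 [514.67  65.18] [-1.75 -0.02  0.12] 0.20045267765060257 14.2
9.58 yaw 80.0 z 
[... 2013 characters left out ...]
.0 z 88.18 k 0.116 [513.47  65.78] [0.08 1.49 0.66] 0.21809729349324083 14.5
15.72 yaw 11.0 z 88.51 k 0.114 [513.5  65.8] [ 0.79  0.72 -0.13] 0.1791135664297618 14.5
15.98 yaw 8.0 z 88.89 k 0.118 [513.52  65.83] [0.81 0.98 0.27] 0.21619361210795937 14.8
16.25 yaw 5.0 z 89.14 k 0.108 [513.54  65.86] [ 0.6   0.99 -0.77] 0.2008014803023129 14.6
16.52 yaw 2.0 z 89.50 k 0.112 [513.56  65.89] [0.73 1.02 0.3 ] 0.18874717249951292 14.2
16.78 yaw -1.0 z 89.82 k 0.110 [513.57  65.91] [ 0.39  0.56 -0.11] 0.21004749398685407 14.2
17.05 yaw -4.0 z 90.19 k 0.114 [513.57  65.93] [0.01 0.66 0.29] 0.25382810140246925 14.5
17.32 yaw -6.0 z 90.51 k 0.127 [513.6   65.97] [1.01 1.31 0.67] 0.2255629014422357 14.5
```

View pics/g2.png

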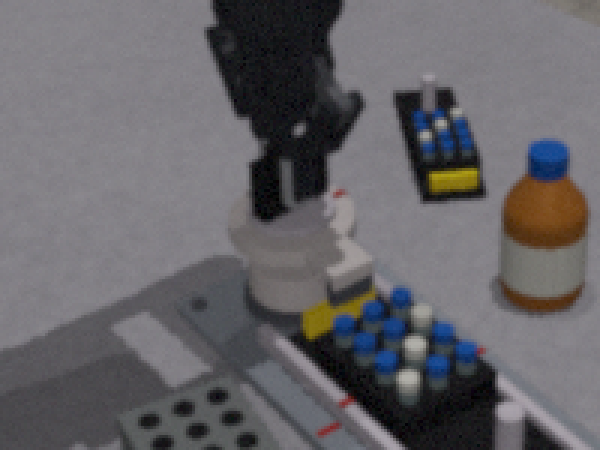

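```bash
python3 - <<'E'
from turn import *
st=json.load(open("st.json")); st=turn(st,-8.5,2.5,.03)
R=observe()["eef_rot"]; print("yaw meas",np.degrees(np.arctan2(R[1][0],R[0][0])))
move_gripper(.06); p=np.array(st["p"]); move_straight(p+[0,0,.06],vel=.12)
print(observe()["time_s"],ft()-f0)
goto([.485,-.143,.15],ori(-8)); s=observe(); print(s["time_s"],s["q"])
t=get_image("top")[:,:,::-1].copy(); cv2.imwrite("pics/top2.png",t)
si=get_image("side")[:,:,::-1].copy(); cv2.imwrite("pics/side2.png",si)
cv2.imwrite("pics/c2.png",np.hstack([cv2.resize(t[200:290,205:295],None,fx=4.4,fy=4.4,interpolation=2),cv2.resize(si[180:270,185:275],None,fx=4.4,fy=4.4,interpolation=2)]))
E
```

```text
17.63 yaw -8.5 z 90.80 k 0.124 [513.61  65.99] [ 0.24  0.81 -0.19] 0.16982257290211253 14.6
yaw meas -8.425024587448842
18.7833 [-0.12 -0.7  -0.67  0.02  0.07 -0.01]
19.6583 [-29.06  28.17 103.7    0.04  48.24  68.93]
```

View pics/c2.png

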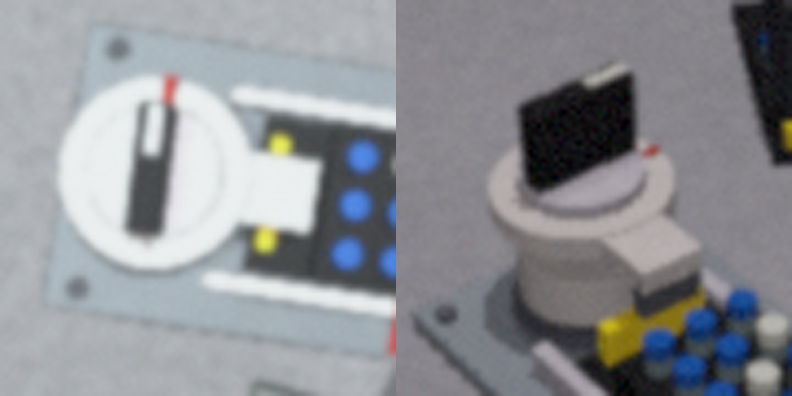

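```bash
python3 - <<'E'
from h import *
t=cv2.imread("pics/top2.png"); g=t.max(2)
roi=np.zeros_like(g); cv2.circle(roi,(240,238),17,255,-1)
m=((g<120)&(roi>0)).astype(np.uint8); m=cv2.morphologyEx(m,cv2.MORPH_CLOSE,np.ones((7,7)))
c,st,mm=blob(m,(240,238),0); pts=np.argwhere(mm)[:,::-1].astype(np.float32)
r=cv2.minAreaRect(pts); b=cv2.boxPoints(r); print(r)
e=sorted([(np.linalg.norm(b[i]-b[(i+1)%4]),tuple((b[i]+b[(i+1)%4])/2)) for i in range(4)])[:2]
A,B=[plane("top",x[1],.121) for x in e]; 
if A[0]<B[0]:A,B=B,A
ang=lambda v:np.degrees(np.arctan2(v[1],v[0]))
print("bar",A,B,"dir",ang(A-B),"ctr",(A+B)/2)
vx,vy,x0,y0=cv2.fitLine(pts,cv2.DIST_L2,0,.01,.01).ravel()
print("fitline",ang(plane("top",(x0,y0),.121)-plane("top",(x0+20*vx*np.sign(vy),y0+20*vy*np.sign(vy)),.121)))
h=cv2.cvtColor(t,cv2.COLOR_BGR2HSV);red=((h[...,0]<10)|(h[...,0]>170))&(h[...,1]>70)&(roi*0+1>0)
c,st,_=blob(red,(243.5,220),0); I=plane("top",c,.0765); print("idx",c,st[4],I)
w=(t.min(2)>190); w[:,258:]=0; _,_,mm=blob(w,(233,238),0); p=cv2.convexHull(np.argwhere(mm)[:,::-1].astype(np.float32)); hc=cv2.fitEllipse(p)[0]; H=plane("top",hc,.0765)
print("head",H,"index dir",ang(I-H))
E
```

```text
((238.91983032226562, 238.43173217773438), (7.419418811798096, 27.866636276245117), 6.709836959838867)
bar [0.53788866 0.06284372 0.121     ] [0.49051448 0.06720313 0.121     ] dir -5.257586451436111 ctr [0.51420157 0.06502343 0.121     ]
fitline -11.671535431214549
idx [243. 220.] 13 [0.54960429 0.06103067 0.0765    ]
head [0.5156887  0.06612311 0.0765    ] index dir -8.539188045477712
```

The white line meets the index: bar about -8.5°, index -8.5°, gripper -8.4°. The clamp has risen about 15 mm and the hook is clear of the rib. Now I grip the post and draw the rack.

```bash
python3 - <<'E'
from turn import *
Y=np.array([.14,.9902,0]);X=np.array([.9902,-.14,0])
move_gripper(.042); P=np.array([.4849,-.1433,.034])
move_straight([P[0],P[1],.15],vel=.1); wait(.1); f1=ft(4)
print("hit",move_straight(P,vel=.08,max_force=6),ft()-f1)
move_gripper(.014); wait(.2); s=observe(); print(s["time_s"],s["gripper_width"],s["position"],(ft()-f1)[:3])
n=9
for i in range(n):
    P=P-Y*.010
    hit=move_straight(P,vel=.05,max_force=15); f=ft(2)-f1
    fx=f[:3]@X; P=P+X*np.clip(fx*.1e-3,-.5e-3,.5e-3); P[2]+=np.clip(f[2]*.05e-3,-.3e-3,.3e-3)
    print(hit,f[:3],P,round(observe()["gripper_width"]*1e3,1))
    if hit: break
print(observe()["time_s"])
cv2.imwrite("pics/side3.png",get_image("side")[:,:,::-1])
E
```

```text
hit False [-0.42 -0.27 -0.68  0.05  0.01 -0.  ]
22.65 0.015038444657571497 [ 0.49 -0.14  0.03] [-0.89 -0.39  5.07]
False [-0.88  1.54  6.02] [ 0.48 -0.15  0.03] 14.5
False [-1.25 -0.36  4.91] [ 0.48 -0.16  0.03] 14.7
False [-1.85 -1.15  2.16] [ 0.48 -0.17  0.03] 15.1
False [-0.29 -1.68 -1.48] [ 0.48 -0.18  0.03] 14.7
False [-0.94 -1.22 -2.55] [ 0.48 -0.19  0.03] 14.7
False [-0.48 -1.31 -0.64] [ 0.48 -0.2   0.03] 14.8
False [-1.07 -2.13 -0.35] [ 0.47 -0.21  0.03] 14.8
False [-2.55 -2.06  0.51] [ 0.47 -0.22  0.03] 14.9
False [-1.42 -1.63  2.01] [ 0.47 -0.23  0.03] 14.5
25.975
```

View pics/side3.png

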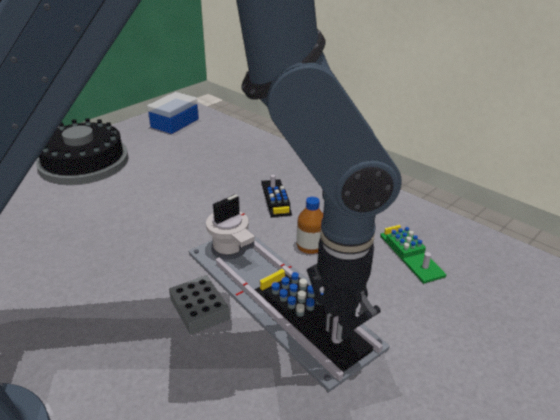

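```bash
python3 - <<'E'
from turn import *
move_gripper(.042); wait(.1); p=observe()["position"]
move_straight([p[0],p[1],.16],vel=.1); goto([.40,-.35,.22],ori(-8)); wait(.2)
print(observe()["time_s"],(ft()-f0)[:3])
t=get_image("top")[:,:,::-1].copy(); s=get_image("side")[:,:,::-1].copy(); cv2.imwrite("pics/top4.png",t); cv2.imwrite("pics/side4.png",s)
cv2.imwrite("pics/c4.png",np.vstack([cv2.resize(t[160:310,170:430],None,fx=2,fy=2,interpolation=2),cv2.resize(s[180:330,160:420],None,fx=2,fy=2,interpolation=2)]))
Y=np.array([.14,.9902,0]);X=np.array([.9902,-.14,0]);O=np.array([.4924,-.0883,0])+.07*Y
h=cv2.cvtColor(t,cv2.COLOR_BGR2HSV); ye=(abs(h[...,0].astype(int)-28)<8)&(h[...,1]>140)
ye[:200]=0; n,l,st,c=cv2.connectedComponentsWithStats(ye.astype(np.uint8))
for i in range(1,n):
    if st[i,4]>8: q=plane("top",c[i],.040); print("rib",c[i],st[i,4],(q-O)@X,(q-O)@Y)
E
```

```text
28.7583 [ 0.24 -0.25 -0.76]
rib [312.5 251.5] 126 -0.0004576649078987579 -0.05359846076370357
```

View pics/c4.png

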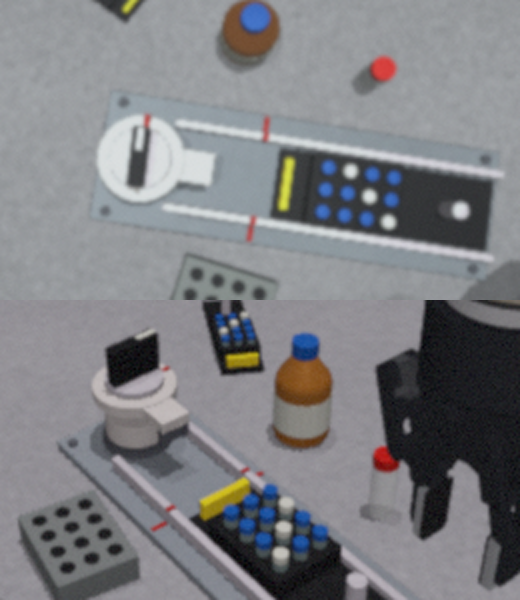

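```bash
python3 -c "
from plant import *
hand_in()"
```

```text
the job is handed in; nothing more can be done
```

The rack is unclamped and drawn out, and I handed the job in at about 29 s of the 72 s allowed.

- **Knob:** I turned it about 135° clockwise while the gripper followed its rise of about 15 mm. The axial force stayed within about 2 N at every reading. Afterwards the white line met the index to within my measuring accuracy. The gripper's yaw was −8.4° and the index direction −8.5°. Two image fits of the bar disagreed (−5.3° and −11.7°), but their mean is −8.5°.
- **Rack:** I pulled it 90 mm by its post, flat along the rails, with readings of about 2.5 N or less sideways and 6 N vertically. I then let go.
- **Last check:** In the top view the rear end is about 15 mm past the red marks and the rack sits centred between the rails. The bottle, vial and spare block stand where they were, and the gripper is clear of everything.

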